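Lever open the red glass-offcut box with the palette knife

TASK

Pick up the orange-handled palette knife from the green cutting mat, slip its blade under the front of the red-panelled box's lid and lever the lid up until it stands open by itself at 45 degrees or more. Touch the red box only with the knife, then lay the knife flat back on the mat and let go.

Things in the scene. Friction and masses are not known exactly. Their poses are not given: they have to be found in the camera images.
- knife: Loose palette knife lying on the green mat. Origin: centre of the handle's underside; x points from handle to blade, z up. Orange handle 100 long (x -50 to 50), 20 wide (y), 24 high (z 0 to 24), flat sides. Steel blade 24 wide, 3 thick, mid-plane at z = 14, running on to its square tip at x = 130. 110 g, balance point near x = 14.
- red_box: Wooden box with a red-panelled lid, fixed (the blue-panelled one like it does not open). Origin: centre of underside; front looks along -x, to the robot; z up. 110 deep (x -55 to 55), 130 wide (y), 70 high without lid. The 6 thick front wall has a blade notch under the lid: y -45 to 45, z 54 to 70; the space behind it is empty.
- red_lid (a joint): Angle of the red box's lid, rad: 0 closed, 1.57 upright, stop at 1.75. 8 thick, 130 wide; in the box frame its closed underside is at z = 70, hinge along y at x = 55, z = 70 (rear), front edge at x = -67, overhanging the box by 12. Stiff hinge: stays where left; lifting takes 2 to 3 N near the front.
- mat: Green cutting mat with a pale grid, fixed to the table, 300 (x) by 220 (y), 3 thick; origin: centre of its underside, z up.
Not all that is in view belongs to the job. What is shaped like the knife but blue or purple is not meant.

How it is judged (in metres and radians):
On the way:
1. the knife is lifting the red lid (value of joint red_lid above 0.1 rad and contact force between knife and red_box above 0.2 N), for 0.1 s.
At the end, for the whole second after the job is handed in: The red lid stands still, open at least 45 degrees (0.77 rad); the knife lies flat (within 11 degrees, as it lay at the start) and still on the mat, the middle of its handle within the mat's outline, released (value of joint red_lid above 0.77 rad and x of knife in the frame of mat between -0.15 and 0.15 m and y of knife in the frame of mat between -0.11 and 0.11 m and z of knife in the frame of mat below 0.015 m and angle between knife's own z axis and vertical below 0.2 rad and linear speed of knife below 0.03 m/s and velocity of joint red_lid between -0.05 and 0.05 rad/s); the robot touches nothing.
It fails at once if the gripper or arm pushes on the red box or its lid (more than 2 N) (contact force between any of the fingers, the arm and red_box above 2 N).
It also fails if it takes over 58 s, if anything falls off the work surface, if the arm or the gripper's body presses on something with over 40 N, if the wrist force passes 120 N, or if a joint passes its speed limit or range.

ROBOT

A 7-joint arm with a two-finger parallel gripper is mounted at the origin on the work surface. World frame = base frame: x ahead of the robot, y to its left, z up, the work surface at z = 0. Lengths are in m, angles in degrees, forces in N, time in s.
With the tool pointing down it reaches from about 0.425 to 0.875 m from the base axis. Payload 4.7 kg.
Tool frame: the origin (TCP) lies where the fingers leave the gripper's body, on its centre line; the fingertips stand 70 mm ahead of it and the grasp point (between the pads) lies 51 mm ahead of it (env.tip_reach is the distance from the TCP to the fingertips, in m); z points along the fingers, x is the direction in which the jaws open and shut, and the axes are right-handed (so a half turn about z gives the same grasp; the last joint's range is limited). The gripper opens to 87 mm and grips with 3 to 60 N. Pads are 19 mm wide; open, the fingers measure 117 mm over their backs; the gripper's body (75 mm by 190 mm) begins 51 mm behind the grasp point.
Start: joints at [74.433, 18.392, -4.016, 83.108, 1.295, 78.541, -3.26], TCP at [0.183, -0.624, 0.292] pointing down, gripper open.
Joint ranges: [-163.93, 163.93], [-17.29, 119.83], [-79.2, 71.16], [3.27, 140.29], [-89.18, 269.18], [5.43, 117.66], [-154.24, 154.24]. Speed limits (degrees/s): [147.25, 147.25, 180, 180, 180, 180, 180].

INTERFACE

Orientations are given as [roll, pitch, yaw] about the fixed x, y, z axes, in that order (R = Rz(yaw) Ry(pitch) Rx(roll)).
In Python, from cell import env, optics, order gives the robot as it stands.
- The arm moves only by the shell command python3 -m creep 'ROWS' [FORCE]. ROWS is JSON, a list of rows, each a list of 7 numbers: the shift along the tool's x, y, z in cm, then the turn, a rotation vector about the tool's x, y, z in rad, then the opening, from 0 (shut) to 1 (fully open). A call has 1 to 20 rows; each row shifts and turns the pose as measured when the row begins, along the tool's axes as they then stand; what a row does not reach is not made up. A row lasts 1/10 s, in which the tool goes at most 50 mm and 8.59 degrees, less where a joint would pass 70% of its speed; a pose out of reach is approached as far as the arm can. A call with a gripper value outside its range is refused whole. The fingers move at their own pace and stop on an object; FORCE is the grip in N (left out, the last holds). Time passes only in rows, so rows that do not move let the fingers close. It gives the time, the measured TCP pose, the force and the opening at its end, in the units of the state.
- env.get_obs(): the state, without advancing time (a new reading comes with each control period).
- optics.read_camera(name): name is "scene" or "top" or "wrist"; returns a dict with "frame" (384x512x3 uint8, blue, green, red), "z_map" (384x512 float32, m along the optical axis (not along the pixel's ray), 0 where there is no reading), "fx", "fy", "cx", "cy" (pixels), "distortion" ([k1, k2, p1, p2, k3] as OpenCV has them; the pictures are not rectified), "R" (3x3) and "t" (3): a world point X has camera coordinates R X + t; the wrist camera has in their place "hand_eye" (4x4, takes a point from camera to tool coordinates, whose origin is the TCP and whose axes are the tool frame's). Camera axes: x right, y down, z forward; pixel columns grow to the right and rows downward; lengths in m; the calibration is good to about 2 mm. A picture is of the moment at which its call begins: read the wrist's pose just before it.
- order.sign_off(): hands the job in, once; it reports no verdict.
The state is a dict: "time_s": time; "qpos": joint angles; "joint_velocities": joint speeds; "effort": joint torques, N m; "tool_pos": TCP position; "tool_rot": TCP orientation; "force": force on the tool from outside, world axes, zero at the start; "wrist_torque": the same for the moment, N m; "grip_width": finger opening in m.
Only numpy, scipy, OpenCV 4.12 (cv2) and the standard library are available. Lean on these libraries where they do the work, as an engineer would, in place of code of your own. Each camera call takes 0.05 s, during which the arm holds its last target. There are 200 camera calls.

## Working session

There is one attempt and no reset: what is moved stays moved. The work goes in short steps, Python scripts to look and compute and a shell command to move; the robot and the scene stay as the last step left them, time stands still between calls to the robot, and variables do not carry over. Pictures are saved under pics/ and viewed, on a budget of 10 in all, crops included, one or two more only if the job needs it, and the job is handed in when it is done.

```bash
ls; mkdir -p pics
python3 - <<'E'
from cell import env, optics, order
import cv2,numpy as np
print(env.get_obs())
ims=[]
for n in("scene","top"):
    c=optics.read_camera(n); np.save(f"pics/{n}.npy",c,allow_pickle=True)
    cv2.imwrite(f"pics/{n}0.png",c["frame"]); print(n,c["fx"],c["fy"],c["cx"],c["cy"],c["distortion"],c["R"],c["t"])
E
```

```text
pics
{'time_s': 0.0, 'qpos': array([74.43211355, 18.4395061 , -4.0149712 , 83.17503078,  1.2947258 ,
       78.5399399 , -3.26253712]), 'joint_velocities': array([-0.06900525, -0.0361399 ,  0.02376406, -0.02286898, -0.04339861,
       -0.1742169 ,  0.02397107]), 'effort': array([ 3.11517142e-04, -4.91301048e+01, -4.04193308e-01, -3.12530279e+01,
       -6.42041839e-02,  4.36402566e-02,  1.88971903e-04]), 'tool_pos': array([ 0.18309393, -0.62324478,  0.29115511]), 'tool_rot': array([ 1.79994371e+02,  1.09251868e-01, -7.36254899e+01]), 'force': array([-0.00323668,  0.24060388,  0.3073009 ]), 'wrist_torque': array([ 0.00953112, -0.00121655, -0.01830223]), 'grip_width': 0.08672547595258}
scene 420.52319053118055 420.52319053118055 250.48645116021845 192.2207692713032 [-0.14024328  0.          0.          0.          0.        ] [[ 0.4830729   0.87557256  0.00364256]
 [ 0.46129999 -0.25096911 -0.8510093 ]
 [-0.74420622  0.41277984 -0.52513799]] [-0.16185349 -0.18920786  1.737093  ]
top 474.36658417880255 474.36658417880255 256.38815800664275 191.8239206530164 [-0.0620771  0.         0.         0.         0.       ] [[-3.00352704e-02 -9.99538628e-01 -4.51809835e-03]
 [-9.91426958e-01  3.03659675e-02 -1.27084596e-01]
 [ 1.27163159e-01  6.62344309e-04 -9.91881592e-01]] [-0.08552003  0.47148938  1.52203354]
```

View pics/top0.png

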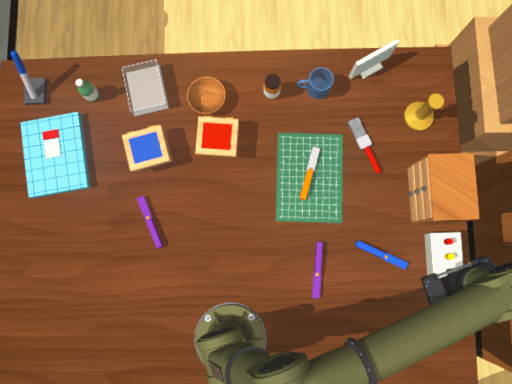

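View pics/scene0.png

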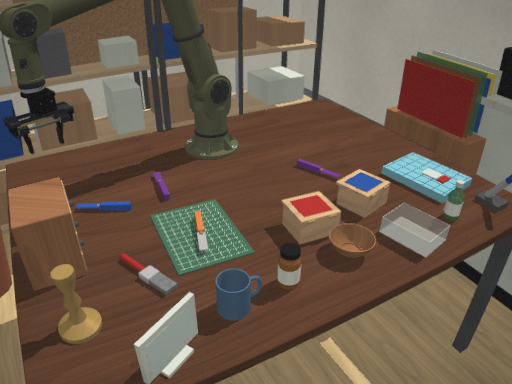

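The top view shows the orange knife on the mat at about (310,173), blade pointing away from the robot, and the red box at (217,136). The scene view confirms this, and nothing stands between the knife and the box. Next I measure them.

```bash
cat > h.py <<'E'
import numpy as np, cv2
def rays(c,px):
    K=np.array([[c["fx"],0,c["cx"]],[0,c["fy"],c["cy"]],[0,0,1]])
    n=cv2.undistortPoints(np.float64(px).reshape(-1,1,2),K,np.float64(c["distortion"])).reshape(-1,2)
    return np.c_[n,np.ones(len(n))]
def onplane(c,px,z):
    d=rays(c,px)@c["R"]; o=-c["R"].T@c["t"]
    return o+d*((z-o[2])/d[:,2])[:,None]
def depthpts(c,px):
    px=np.asarray(px); zz=c["z_map"][px[:,1].astype(int),px[:,0].astype(int)]
    r=rays(c,px)*zz[:,None]; return ((r-c["t"])@c["R"])[zz>0]
def mask(c,lo,hi,box=None):
    m=cv2.inRange(cv2.cvtColor(c["frame"],cv2.COLOR_BGR2HSV),np.array(lo),np.array(hi))
    if box: k=np.zeros_like(m);x0,y0,x1,y1=box;k[y0:y1,x0:x1]=255;m&=k
    return m
def pix(m): return np.argwhere(m>0)[:,::-1].astype(float)
def rect(P):
    return cv2.minAreaRect(np.float32(P[:,:2]*1000))
E
python3 - <<'E'
from h import *
c=np.load("pics/top.npy",allow_pickle=True).item()
o=pix(mask(c,(8,150,120),(22,255,255),(275,130,345,225))); b=pix(mask(c,(0,0,170),(179,60,255),(300,140,325,178)))
r=pix(mask(c,(0,180,100),(5,255,255),(190,110,245,165))); g=pix(mask(c,(60,60,40),(95,255,255),(265,120,355,230)))
for n,p,z in(("handle",o,.027),("blade",b,.0185),("redpanel",r,.078),("mat",g,.003)):
    P=onplane(c,p,z); print(n,len(p),P.mean(0),rect(P),"depth mean",np.median(depthpts(c,p),0))
# lid whole: all points with height near 78mm
yy,xx=np.mgrid[105:165,185:250]; px=np.c_[xx.ravel(),yy.ravel()].astype(float)
D=depthpts(c,px); L=D[(D[:,2]>.068)&(D[:,2]<.09)]; print("lid",len(L),L.mean(0),rect(L))
E
```

```text
handle 747 [ 0.52318003 -0.28287645  0.027     ] ((515.0364990234375, -277.84002685546875), (230.68272399902344, 314.7414855957031), 87.98649597167969) depth mean [ 0.5108927  -0.27096587  0.00110083]
blade 230 [ 0.58131604 -0.29188191  0.0185    ] ((576.8933715820312, -289.690673828125), (76.37627410888672, 125.57307434082031), 87.56275177001953) depth mean [ 0.58149659 -0.29196376  0.0162676 ]
redpanel 696 [0.64890928 0.02402965 0.078     ] ((648.670654296875, 23.960018157958984), (90.96171569824219, 82.138671875), 84.4292221069336) depth mean [0.64837047 0.02430533 0.0789594 ]
mat 4944 [ 0.51353093 -0.27762371  0.003     ] ((517.095458984375, -277.91546630859375), (218.37945556640625, 297.3778076171875), 86.34476470947266) depth mean [ 0.51157838 -0.2772342   0.00261882]
lid 1514 [0.64930604 0.02290006 0.07798586] ((651.735107421875, 23.302997589111328), (130.6815643310547, 127.79711151123047), 84.22465515136719)
```

Run:
```python
from h import *
from scipy.spatial.transform import Rotation as R
from cell import env
c=np.load("pics/top.npy",allow_pickle=True).item()
def big(m): 
    n,l,s,_=cv2.connectedComponentsWithStats(m); return pix((l==1+s[1:,4].argmax())*np.uint8(255))
o=big(mask(c,(8,150,150),(22,255,255),(275,130,345,225))); b=big(mask(c,(0,0,170),(179,60,255),(295,140,325,178)))
H=onplane(c,o,.027);B=onplane(c,b,.0185)
print(len(o),rect(H),H.mean(0),len(b),rect(B),B.mean(0))
d=B.mean(0)-H.mean(0); print("yaw",np.degrees(np.arctan2(d[1],d[0])))
s=env.get_obs(); print(R.from_euler("xyz",s["tool_rot"],degrees=True).as_matrix().round(3))
```

```text
200 ((492.4892272949219, -264.5494384765625), (21.234067916870117, 106.59056854248047), 72.48701477050781) [ 0.49017117 -0.26383295  0.027     ] 187 ((577.872802734375, -289.9275817871094), (43.4476203918457, 81.66825103759766), 87.4676742553711) [ 0.58059318 -0.29106839  0.0185    ]
yaw -16.762488246336666
[[ 0.282 -0.959 -0.001]
 [-0.959 -0.282  0.002]
 [-0.002  0.    -1.   ]]
```

```bash
cat > go.py <<'E'
import sys,numpy as np
from scipy.spatial.transform import Rotation as R
from cell import env
# go.py x y z yaw [pitch-up deg of knife]: tool-frame shift (cm) and rotvec to reach the TCP target
x,y,z,yaw=map(float,sys.argv[1:5]); s=env.get_obs()
A=R.from_euler("xyz",s["tool_rot"],degrees=True); up=float(sys.argv[5]) if len(sys.argv)>5 else 0
T=R.from_euler("z",yaw+90,degrees=True)*R.from_euler("x",180,degrees=True)
T=R.from_euler("z",yaw,degrees=True)*R.from_euler("y",-up,degrees=True)*R.from_euler("z",-yaw,degrees=True)*R.from_euler("z",180,degrees=True)*T
print("t",s["time_s"],"pos",s["tool_pos"].round(4),"F",s["force"].round(2),"w",round(s["grip_width"],4))
print("shift cm",(A.inv().apply(np.array([x,y,z])-s["tool_pos"])*100).round(2),"rot",(A.inv()*T).as_rotvec().round(3))
E
python3 -m creep '[[-2.4,-4.2,0,0,0,0,1],[-2.4,-4.2,0,0,0,0,1],[-2.4,-4.2,0,0,0,0,1],[-2.4,-4.2,0,0,0,0,1],[-2.4,-4.2,0,0,0,0,1],[-2.4,-4.2,0,0,0,0,1],[-2.4,-4.2,0,0,0,0,1],[-2.4,-4.2,0,0,0,0,1],[-2.4,-4.2,0,0,0,0,1],[-2.4,-4.2,0,0,0,0,1],[0,0,0,0,0,0.146,1],[0,0,0,0,0,0.146,1],[0,0,0,0,0,0.146,1],[0,0,0,0,0,0.146,1],[0,0,0,0,0,0,1]]'
python3 go.py 0.521 -0.273 0.2 -17
```

```text
time_s: 1.6
tool_pos: [0.5279, -0.2586, 0.2815]
tool_rot: [179.2, 0.4, -108.4]
force: [0.2, -1.2, 0.9]
grip_width: 0.087
t 1.6 pos [ 0.5279 -0.2586  0.2815] F [ 0.23 -1.22  0.92] w 0.087
shift cm [1.65 0.09 8.14] rot [ 0.014  0.007 -0.024]
```

Good. Go to hover and take a wrist picture.

```bash
python3 -m creep '[[0.8,0,2.7,0.014,0.007,-0.024,1],[0.8,0,2.7,0,0,0,1],[0,0.1,2.7,0,0,0,1],[0,0,0,0,0,0,1]]'
python3 - <<'E'
from h import *
from cell import env,optics
from scipy.spatial.transform import Rotation as R
s=env.get_obs(); c=optics.read_camera("wrist"); cv2.imwrite("pics/w1.png",c["frame"])
T=np.eye(4);T[:3,:3]=R.from_euler("xyz",s["tool_rot"],degrees=True).as_matrix();T[:3,3]=s["tool_pos"]
M=np.linalg.inv(T@np.array(c["hand_eye"])); c["R"]=M[:3,:3];c["t"]=M[:3,3]
m=mask(c,(8,150,120),(22,255,255)); n,l,st,_=cv2.connectedComponentsWithStats(m); p=pix((l==1+st[1:,4].argmax())*np.uint8(255))
print(s["tool_pos"],s["tool_rot"],len(p),rect(onplane(c,p,.027)),np.median(depthpts(c,p),0), "bbox",p.min(0),p.max(0))
E
```

```text
time_s: 2.0
tool_pos: [0.5218, -0.2737, 0.1983]
tool_rot: [-179.9, -0.0, -106.1]
force: [-0.5, -0.7, 0.5]
grip_width: 0.0871
[ 0.5218362  -0.27365319  0.198282  ] [-1.79885609e+02 -3.06977386e-02 -1.06051563e+02] 13854 ((647.8064575195312, -200.93136596679688), (158.29502868652344, 113.63143157958984), 84.33943176269531) [ 6.74447154e-01 -1.48770127e-01  3.51474080e-04] bbox [0. 0.] [207. 157.]
```

View pics/w1.png

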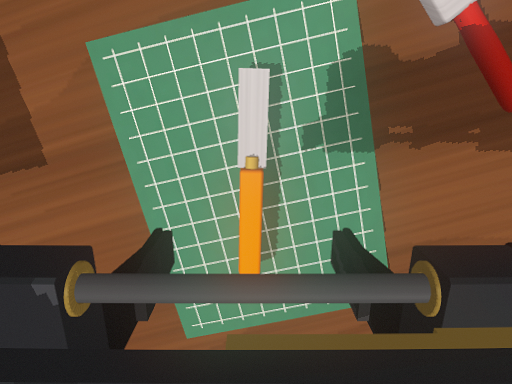

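The wrist view shows the knife upright in the picture: the handle front is at (252,169), the blade tip at (254,68), and the handle lies midway between the fingers. I localise it from this view.

Run:
```python
from h import *
from cell import env,optics
from scipy.spatial.transform import Rotation as R
s=env.get_obs(); c=optics.read_camera("wrist")
T=np.eye(4);T[:3,:3]=R.from_euler("xyz",s["tool_rot"],degrees=True).as_matrix();T[:3,3]=s["tool_pos"]
M=np.linalg.inv(T@np.array(c["hand_eye"])); c["R"]=M[:3,:3];c["t"]=M[:3,3]
p=pix(mask(c,(8,150,120),(22,255,255),(225,160,280,270)));b=pix(mask(c,(0,0,130),(179,50,255),(236,66,272,150)))
H=onplane(c,p,.027);B=onplane(c,b,.0185)
print(rect(H),rect(B),np.median(depthpts(c,p),0),np.median(depthpts(c,b),0))
hc=cv2.fitLine(np.float32(H[:,:2]),cv2.DIST_L2,0,.01,.01).ravel(); print(hc,np.degrees(np.arctan2(hc[1],hc[0])))
u=-hc[:2] if hc[0]<0 else hc[:2]; q=H[:,:2]@u; f=np.percentile(q,99.5); e=hc[2:]+u*(f-hc[2:]@u); print("front end",e,"grasp x=+30:",e-u*.02)
```

```text
((501.8742980957031, -266.4980163574219), (19.745386123657227, 102.04997253417969), 72.5748062133789) ((589.43115234375, -294.6392517089844), (29.538978576660156, 66.3045883178711), 74.88842010498047) [ 0.50133963 -0.26598196  0.02719061] [ 0.58873708 -0.29401378  0.01878634]
[ 0.95557153 -0.29475924  0.5000462  -0.2658041 ] -17.143099
front end [ 0.54276872 -0.27898247] grasp x=+30: [ 0.52365729 -0.27308728]
```

```bash
python3 go.py 0.524 -0.273 0.075 -17.1; python3 -m creep '[[0,-0.2,4,0,0,0.018,1],[0,0,4,0,0,0,1],[0,0,2.5,0,0,0,1],[0,0,0,0,0,0,1]]'
python3 go.py 0.524 -0.273 0.075 -17.1
```

```text
t 2.1 pos [ 0.5242 -0.2747  0.2024] F [-0.   -0.33  0.34] w 0.0871
shift cm [-0.18  0.17 12.74] rot [-0.009 -0.002  0.017]
time_s: 2.5
tool_pos: [0.534, -0.2787, 0.1047]
tool_rot: [-178.5, -0.3, -106.9]
force: [-0.7, 1.5, 0.1]
grip_width: 0.087
t 2.5 pos [ 0.534  -0.2787  0.1047] F [-0.69  1.47  0.1 ] w 0.087
shift cm [-0.27  1.2   2.94] rot [-0.026 -0.005  0.004]
```

```bash
python3 -m creep '[[-0.2,1.2,1,-0.026,-0.005,0.004,1],[0,0,1,0,0,0,1],[0,0,0,0,0,0,1]]'
python3 go.py 0.524 -0.273 0.075 -17.1
```

```text
time_s: 2.8
tool_pos: [0.5259, -0.2744, 0.0888]
tool_rot: [-179.7, -0.1, -107.1]
force: [0.0, 0.1, -0.3]
grip_width: 0.0872
t 2.8 pos [ 0.5259 -0.2744  0.0888] F [ 0.02  0.14 -0.26] w 0.0872
shift cm [-0.08  0.23  1.38] rot [-0.006 -0.001  0.001]
```

```bash
python3 -m creep '[[-0.1,0.2,0.7,-0.006,0,0,1],[0,0,0.5,0,0,0,1],[0,0,0,0,0,0,1]]'
python3 go.py 0.524 -0.273 0.075 -17.1
```

```text
time_s: 3.1
tool_pos: [0.5256, -0.2735, 0.0783]
tool_rot: [-179.8, -0.1, -107.0]
force: [0.3, 0.2, 0.4]
grip_width: 0.0868
t 3.1 pos [ 0.5256 -0.2735  0.0783] F [0.34 0.18 0.38] w 0.0868
shift cm [0.   0.17 0.33] rot [-0.004 -0.002  0.001]
```

```bash
python3 -m creep '[[0,0.1,0.3,0,0,0,1],[0,0,0.1,0,0,0,0],[0,0,0,0,0,0,0],[0,0,0,0,0,0,0],[0,0,0,0,0,0,0],[0,0,0,0,0,0,0],[0,0,0,0,0,0,0],[0,0,0,0,0,0,0],[0,0,0,0,0,0,0],[0,0,0,0,0,0,0]]' 60
python3 go.py 0.524 -0.273 0.075 -17.1
```

```text
time_s: 4.1
tool_pos: [0.5252, -0.2735, 0.0748]
tool_rot: [-179.7, -0.2, -107.0]
force: [0.0, 0.2, -1.0]
grip_width: 0.0227
t 4.1 pos [ 0.5252 -0.2735  0.0748] F [ 0.03  0.24 -1.02] w 0.0227
shift cm [-0.01  0.13 -0.03] rot [-0.005 -0.003  0.001]
```

```bash
python3 -m creep '[[0,0,0,0,0,0,0],[0,0,0,0,0,0,0],[0,0,-1,0,0,0,0],[0,0,-2,0,0,0,0],[0,0,-3,0,0,0,0],[0,0,-3,0,0,0,0],[0,0,-3,0,0,0,0],[0,0,0,0,0,0,0]]'
python3 go.py 0.473 0.041 0.2 -5.8
```

```text
time_s: 4.9
tool_pos: [0.5237, -0.2721, 0.2001]
tool_rot: [-179.9, -0.1, -107.0]
force: [0.9, 0.4, -0.8]
grip_width: 0.0198
t 4.9 pos [ 0.5237 -0.2721  0.2001] F [ 0.89  0.4  -0.82] w 0.0198
shift cm [-28.46  14.    -0.06] rot [-0.002 -0.002 -0.196]
```

```bash
python3 -m creep '[[-2.8,1.4,0,0,0,0,0],[-2.8,1.4,0,0,0,0,0],[-2.8,1.4,0,0,0,0,0],[-2.8,1.4,0,0,0,0,0],[-2.8,1.4,0,0,0,0,0],[-2.8,1.4,0,0,0,0,0],[-2.8,1.4,0,0,0,0,0],[-2.8,1.4,0,0,0,0,0],[-2.8,1.4,0,0,0,0,0],[0,0,0,0,0,-0.1,0],[0,0,0,0,0,-0.096,0],[0,0,0,0,0,0,0]]'
python3 go.py 0.473 0.041 0.2 -5.8
```

```text
time_s: 6.1
tool_pos: [0.4702, 0.0169, 0.1958]
tool_rot: [179.8, -0.3, -95.4]
force: [0.6, 0.1, -1.1]
grip_width: 0.0195
t 6.1 pos [0.4702 0.0169 0.1958] F [ 0.56  0.08 -1.06] w 0.0195
shift cm [-2.42 -0.05 -0.43] rot [ 0.004 -0.005  0.007]
```

Down to the notch height in front of the box, then check with the cameras.

```bash
python3 -m creep '[[-1.2,0.2,1.5,0.004,-0.005,0.007,0],[-1.2,0,1.5,0,0,0,0],[0,0,2,0,0,0,0],[0,0,1.5,0,0,0,0],[0,0,0,0,0,0,0]]'
python3 go.py 0.473 0.041 0.12 -5.8
python3 - <<'E'
from h import *
from cell import optics
c=optics.read_camera("scene");cv2.imwrite("pics/s2.png",cv2.resize(c["frame"][130:290,180:400],None,fx=3.5,fy=3.5));np.save("pics/s2.npy",c,allow_pickle=True)
c=optics.read_camera("top");cv2.imwrite("pics/t2.png",cv2.resize(c["frame"][90:250,160:300],None,fx=3.5,fy=3.5))
E
```

```text
time_s: 6.6
tool_pos: [0.47, 0.04, 0.1282]
tool_rot: [-180.0, -0.1, -96.7]
force: [0.6, -0.3, -0.9]
grip_width: 0.0195
t 6.6 pos [0.47   0.04   0.1282] F [ 0.64 -0.3  -0.94] w 0.0195
shift cm [-0.14 -0.29  0.82] rot [-0.    -0.001 -0.015]
```

View pics/s2.png

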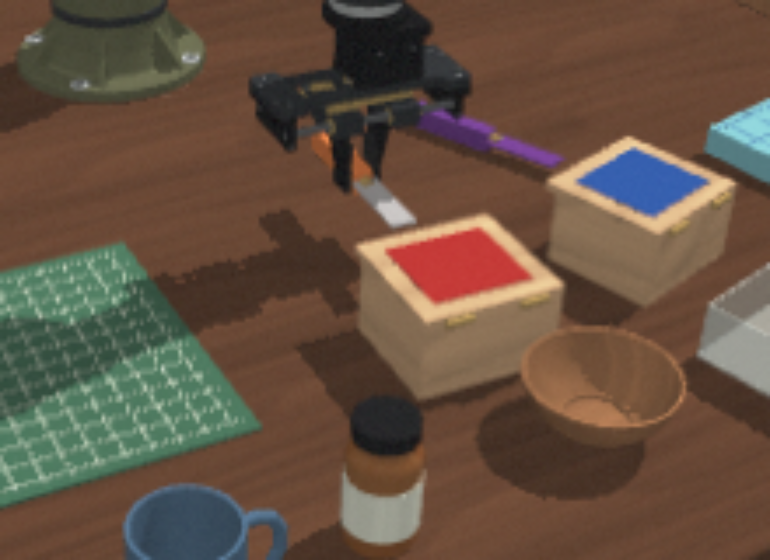

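View pics/t2.png

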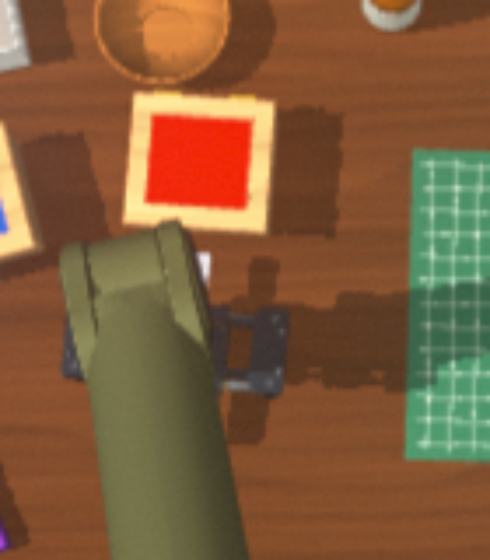

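The scene crop shows the blade tip at (400,222), just short of the lid's front edge. In the top crop the tip at (203,255) is near the front edge's middle at (195,228). I check the height and tip position from depth.

Run:
```python
from h import *
c=np.load("pics/s2.npy",allow_pickle=True).item()
p=pix(mask(c,(0,0,140),(179,60,255),(278,176,300,196))); D=depthpts(c,p); D=D[(D[:,2]>.04)&(D[:,2]<.1)]
l=cv2.fitLine(np.float32(D),cv2.DIST_L2,0,.01,.01).ravel(); print(len(D),l,"min/max x",D[:,0].min(),D[:,0].max()); print(D[D[:,0].argsort()][-6:].round(4))
y,x=np.mgrid[185:260,275:350];q=np.c_[x.ravel(),y.ravel()].astype(float);L=depthpts(c,q);L=L[(L[:,2]>.073)&(L[:,2]<.084)];print("lid",len(L),rect(L),L[:,2].mean())
```

```text
58 [ 0.97393805 -0.22378665  0.0369348   0.5450009   0.03158726  0.07139493] min/max x 0.5215530615440879 0.5693075066719733
[[0.5623 0.0348 0.0694]
 [0.5633 0.0376 0.0727]
 [0.5648 0.0182 0.0721]
 [0.5654 0.0364 0.0706]
 [0.566  0.0211 0.0719]
 [0.5693 0.0373 0.0724]]
lid 1178 ((708.0363159179688, 4.4302520751953125), (204.49368286132812, 396.44708251953125), 53.244102478027344) 0.07824071330526254
```

```bash
python3 -m creep '[[0,0,0.8,0,0,-0.015,0],[0,0,0,0,0,0,0]]'
python3 go.py 0.473 0.041 0.12 -5.8
```

```text
time_s: 6.9
tool_pos: [0.4725, 0.0395, 0.1231]
tool_rot: [-179.6, -0.1, -95.8]
force: [-1.0, -0.7, -1.2]
grip_width: 0.0195
t 6.9 pos [0.4725 0.0395 0.1231] F [-1.02 -0.73 -1.22] w 0.0195
shift cm [-0.16 -0.04  0.31] rot [-0.006 -0.001 -0.001]
```

```bash
python3 -m creep '[[0,-0.8,0,0,0,0,0],[0,-0.8,0,0,0,0,0],[0,-0.8,0,0,0,0,0],[0,0,0,0,0,0,0]]'
python3 go.py 0.526 0.035 0.12 -5.8
```

```text
time_s: 7.3
tool_pos: [0.5002, 0.0363, 0.1249]
tool_rot: [-179.4, -0.1, -95.9]
force: [0.3, 0.1, -1.3]
grip_width: 0.0195
t 7.3 pos [0.5002 0.0363 0.1249] F [ 0.3   0.13 -1.35] w 0.0195
shift cm [-0.14 -2.58  0.52] rot [-0.011 -0.001 -0.002]
```

```bash
python3 -m creep '[[0,0,0.6,-0.011,0,0,0],[0,-0.6,0,0,0,0,0],[0,-0.6,0.1,-0.003,0,0,0],[0,-0.6,0.1,-0.003,0,0,0],[0,-0.6,0,-0.003,0,0,0],[0,0,0,0,0,0,0]]'
python3 go.py 0.526 0.035 0.12 -5.8
```

```text
time_s: 7.9
tool_pos: [0.5264, 0.0336, 0.1156]
tool_rot: [179.3, -0.0, -96.0]
force: [0.1, 0.3, -0.3]
grip_width: 0.0191
t 7.9 pos [0.5264 0.0336 0.1156] F [ 0.07  0.28 -0.31] w 0.0191
shift cm [-0.14  0.06 -0.44] rot [ 0.012 -0.001 -0.003]
```

```bash
python3 -m creep '[[0,0,-0.6,0.012,0,0,0],[0,0,-0.8,0,0,0,0],[0,0,-0.8,0,0,0,0],[0,0,-0.8,0,0,0,0],[0,0,-0.8,0,0,0,0],[0,0,0,0,0,0,0]]'
python3 go.py 0.535 0.035 0.15 -5.8
```

```text
time_s: 8.5
tool_pos: [0.5254, 0.0337, 0.157]
tool_rot: [180.0, -0.1, -95.9]
force: [0.5, -0.1, -1.4]
grip_width: 0.0195
t 8.5 pos [0.5254 0.0337 0.157 ] F [ 0.45 -0.13 -1.37] w 0.0195
shift cm [-0.23 -0.94  0.7 ] rot [ 0.    -0.001 -0.002]
```

Run:
```python
from h import *
from cell import optics
c=optics.read_camera("scene");np.save("pics/s3.npy",c,allow_pickle=True);cv2.imwrite("pics/s3.png",cv2.resize(c["frame"][130:260,240:380],None,fx=5,fy=4.5))
```

```text
(no output)
```

View pics/s3.png

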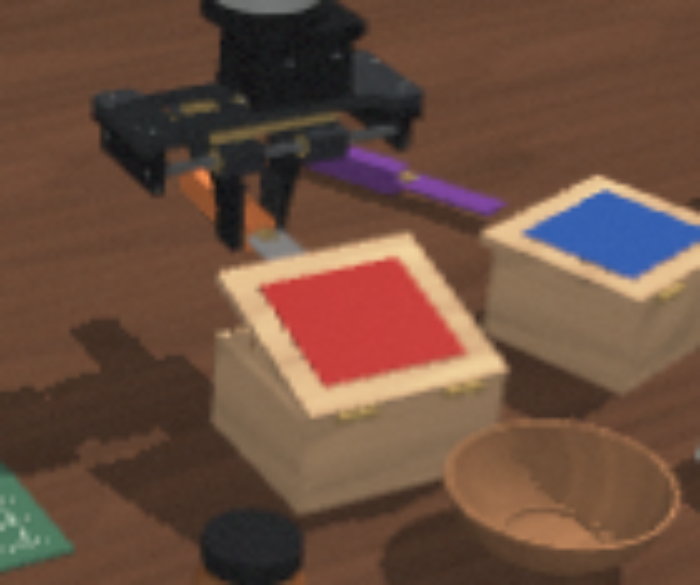

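The lid is rising at about 20°, with the blade under its front edge at crop (290,245). I continue up and forward.

```bash
python3 -m creep '[[0,-0.5,-0.8,0,0,0,0],[0,-0.5,-0.8,0,0,0,0],[0,-0.5,-0.8,0,0,0,0],[0,-0.5,-0.8,0,0,0,0],[0,0,0,0,0,0,0]]'
python3 go.py 0.563 0.031 0.215 -5.8
python3 -m creep '[[0,-0.5,-0.8,0,0,0,0],[0,-0.5,-0.8,0,0,0,0],[0,-0.5,-0.8,0,0,0,0],[0,-0.5,-0.6,0,0,0,0],[0,0,0,0,0,0,0]]'
python3 go.py 0.563 0.031 0.215 -5.8
```

```text
time_s: 9.05
tool_pos: [0.5457, 0.0316, 0.1903]
tool_rot: [179.7, -0.1, -95.9]
force: [-0.5, -0.4, -2.0]
grip_width: 0.0196
t 9.05 pos [0.5457 0.0316 0.1903] F [-0.53 -0.41 -1.96] w 0.0196
shift cm [-0.11 -1.72 -2.47] rot [ 0.004 -0.002 -0.002]
time_s: 9.55
tool_pos: [0.568, 0.0292, 0.2229]
tool_rot: [179.8, -0.1, -95.9]
force: [-0.3, 0.3, -1.0]
grip_width: 0.0195
t 9.55 pos [0.568  0.0292 0.2229] F [-0.26  0.33 -1.04] w 0.0195
shift cm [-0.12  0.51  0.79] rot [ 0.004 -0.001 -0.002]
```

```bash
cat > lid.py <<'E'
from h import *
from cell import optics
import sys
c=optics.read_camera("scene");cv2.imwrite(f"pics/{sys.argv[1]}.png",cv2.resize(c["frame"][100:260,220:400],None,fx=3.5,fy=3.5))
P=depthpts(c,pix(mask(c,(0,150,80),(6,255,255),(260,130,360,260))));P=P[abs(P-np.median(P,0)).max(1)<.08]
n=np.linalg.svd(P-P.mean(0),full_matrices=False)[2][2];print(len(P),"lid angle",np.degrees(np.arccos(abs(n[2]))),P.mean(0))
E
python3 lid.py s4
```

```text
878 lid angle 63.66200403837209 [0.69280796 0.01937295 0.12994334]
```

View pics/s4.png

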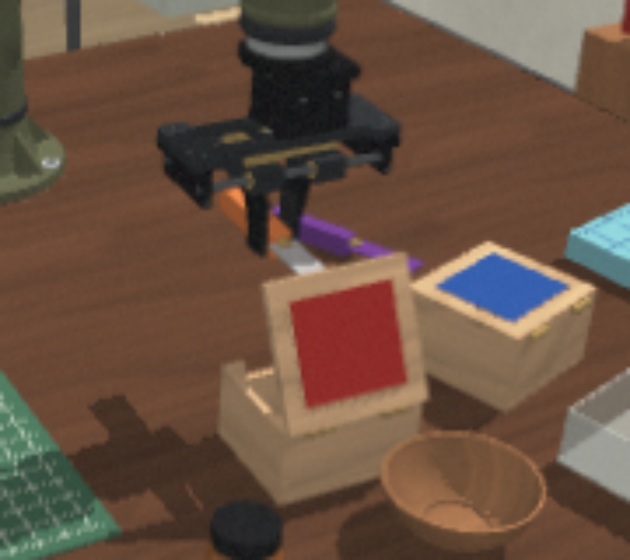

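The lid stands at about 64° with the blade behind it. I back straight out.

```bash
python3 -m creep '[[0,1.5,0.2,0,0,0,0],[0,2.5,0,0,0,0,0],[0,2.5,0,0,0,0,0],[0,2.5,0,0,0,0,0],[0,2,0,0,0,0,0],[0,0,0,0,0,0,0]]'
python3 lid.py s5; python3 go.py 0.525 -0.2735 0.2 -17
```

```text
time_s: 10.2
tool_pos: [0.457, 0.0413, 0.2214]
tool_rot: [-179.8, -0.0, -95.9]
force: [0.8, -0.7, -1.1]
grip_width: 0.0197
877 lid angle 63.417127753629124 [0.69271514 0.01951397 0.13011164]
t 10.25 pos [0.4583 0.0411 0.2217] F [ 0.19  0.14 -0.87] w 0.0195
shift cm [30.61 -9.87  2.21] rot [-0.004  0.     0.193]
```

```bash
python3 -m creep '[[3,0,0,0,0,0,0],[3,-0.5,0,0,0,0,0],[3,-1,0.2,0,0,0,0],[3,-1,0.2,0,0,0,0],[3,-1,0.2,0,0,0,0],[3,-1,0.2,0,0,0,0],[3,-1,0.2,0,0,0,0],[3,-1,0.2,0,0,0,0],[3,-1,0.2,0,0,0,0],[0,0,0,0,0,0.1,0],[0,0,0,0,0,0.09,0],[0,0,0,0,0,0,0]]'
python3 go.py 0.525 -0.2735 0.12 -17
```

```text
time_s: 11.45
tool_pos: [0.5224, -0.2547, 0.2093]
tool_rot: [-178.6, -0.0, -107.3]
force: [-0.2, -0.0, -1.1]
grip_width: 0.0197
t 11.45 pos [ 0.5224 -0.2547  0.2093] F [-0.24 -0.03 -1.13] w 0.0197
shift cm [ 1.71 -0.59  8.95] rot [-0.025 -0.    -0.005]
```

```bash
python3 -m creep '[[0.9,-0.3,2.5,-0.025,0,0,0],[0.9,0,2.5,0,0,0,0],[0,0,2.5,-0.005,0,0,0],[0,0,2,0,0,0,0],[0,0,0,0,0,0,0]]'
python3 go.py 0.525 -0.2735 0.078 -17
python3 - <<'E'
from h import *
from cell import env,optics
c=optics.read_camera("wrist");cv2.imwrite("pics/w2.png",c["frame"])
c=optics.read_camera("scene");cv2.imwrite("pics/s6.png",cv2.resize(c["frame"][140:280,120:280],None,fx=4,fy=4))
p=pix(mask(c,(0,0,150),(179,60,255),(180,220,215,256)));D=depthpts(c,p);D=D[D[:,2]>.025];print(len(D),D.mean(0),cv2.fitLine(np.float32(D),cv2.DIST_L2,0,.01,.01).ravel())
E
```

```text
time_s: 11.95
tool_pos: [0.5256, -0.2756, 0.1119]
tool_rot: [-180.0, -0.1, -106.5]
force: [0.1, 0.3, -1.5]
grip_width: 0.0195
t 11.95 pos [ 0.5256 -0.2756  0.1119] F [ 0.08  0.27 -1.5 ] w 0.0195
shift cm [-0.19  0.12  3.39] rot [-0.001 -0.001  0.008]
62 [ 0.60183662 -0.29903123  0.05621678] [ 0.99990433  0.01271316  0.00544787  0.60183674 -0.29903123  0.05621677]
```

View pics/s6.png

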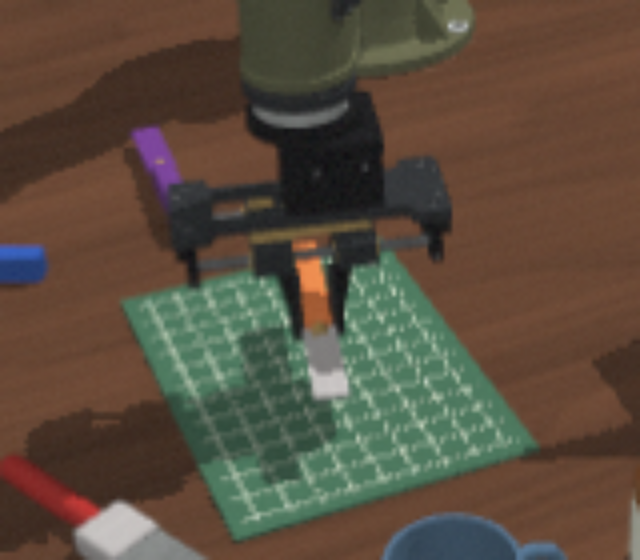

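The knife is held level (depth slope about 0.3°) over the mat, with its tip at crop (328,388). I lower it gently.

```bash
python3 -m creep '[[-0.1,0.1,1.5,0,0,0,0],[0,0,1,0,0,0,0],[0,0,0.5,0,0,0,0],[0,0,0,0,0,0,0]]'
python3 go.py 0.525 -0.2735 0.0755 -17
```

```text
time_s: 12.45
tool_pos: [0.5295, -0.2755, 0.0864]
tool_rot: [-179.3, -0.2, -106.4]
force: [-0.4, 0.3, -1.4]
grip_width: 0.0198
t 12.45 pos [ 0.5295 -0.2755  0.0864] F [-0.37  0.26 -1.36] w 0.0198
shift cm [-0.07  0.5   1.08] rot [-0.012 -0.003  0.01 ]
```

```bash
python3 -m creep '[[0,0.3,0.5,-0.012,0,0,0],[0,0,0.3,0,0,0,0],[0,0,0.2,0,0,0,0],[0,0,0,0,0,0,0]]'
python3 go.py 0.525 -0.2735 0.0755 -17
```

```text
time_s: 12.85
tool_pos: [0.5268, -0.2749, 0.0762]
tool_rot: [-180.0, -0.2, -106.4]
force: [0.1, 0.4, -0.4]
grip_width: 0.0195
t 12.85 pos [ 0.5268 -0.2749  0.0762] F [ 0.15  0.45 -0.4 ] w 0.0195
shift cm [-0.08  0.22  0.07] rot [-0.    -0.004  0.01 ]
```

```bash
python3 -m creep '[[0,0,0.1,0,0,0,0],[0,0,0,0,0,0,0.5],[0,0,0,0,0,0,0.5],[0,0,0,0,0,0,0.5],[0,0,0,0,0,0,0.5],[0,0,0,0,0,0,0.5],[0,0,0,0,0,0,0.5],[0,0,0,0,0,0,0.5],[0,0,-0.5,0,0,0,0.5],[0,0,-2,0,0,0,0.5],[0,0,-3,0,0,0,0.5],[0,0,-3,0,0,0,0.5],[0,0,-3,0,0,0,0.5],[0,2,-3,0,0,0,0.5],[0,0,0,0,0,0,0.5],[0,0,0,0,0,0,0.5]]'
python3 lid.py s7
python3 - <<'E'
from h import *
from cell import env,optics
c=optics.read_camera("scene")
a=c["frame"][140:280,120:340]; cv2.imwrite("pics/s8.png",cv2.resize(a,None,fx=3.5,fy=3.5))
for n,b in(("blade",mask(c,(0,0,150),(179,60,255),(190,225,215,256))),("handle",mask(c,(8,150,120),(22,255,255),(180,200,215,240)))):
    D=depthpts(c,pix(b)); D=D[D[:,2]>.012]; print(n,len(D),D.mean(0) if len(D) else 0)
E
```

```text
time_s: 14.45
tool_pos: [0.5077, -0.2684, 0.2287]
tool_rot: [-179.8, -0.2, -106.4]
force: [0.3, -0.8, -0.4]
grip_width: 0.0431
877 lid angle 63.37191224852697 [0.6928813  0.01939769 0.1300056 ]
blade 141 [ 0.58387568 -0.29248898  0.01841495]
handle 132 [ 0.50074184 -0.26800403  0.02585767]
```

View pics/s8.png

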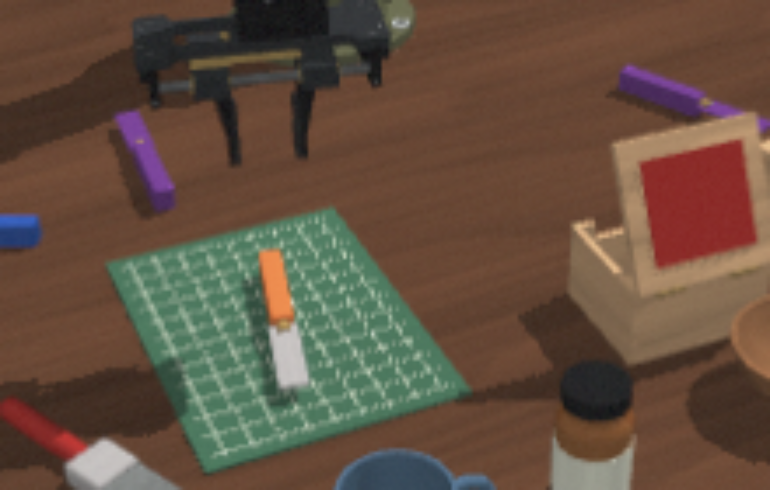

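The knife lies flat on the mat, its handle at crop (276,285), and the gripper is clear of it. The lid is still open, so I hand in the job.

```bash
python3 -c "
from cell import order
print(order.sign_off())"
```

```text
the job is handed in; nothing more can be done
None
```

The lid is open at about 63° by itself and the knife is back flat on the mat, released; I handed the job in at about 14.6 s of the 58 s allowed. I gripped the knife at its handle, slid the blade into the notch, levered the lid up, backed the blade out and laid the knife down near where it started.

- **Lid:** the angle from camera depth was 63.7° with the blade still under it, 63.4° just after I withdrew, and 63.4° at the end.
- **Knife:** the blade top is at 18.4 mm and the handle top at 25.9 mm, close to the 18.5 and 27 mm expected when it lies flat. The handle is well inside the mat's outline.
- **Robot:** the gripper is open and about 15 cm above the mat, touching nothing.
- **Lifting contact:** I could not measure the force between knife and box directly. The wrist force at the pauses read at most about 1 N beyond the knife's own weight. The proof of lifting is the lid rising on the blade in the pictures.
- **Failures:** no check failed. One early box outline from the scene camera was spoiled by stray pixels; I discarded it and used the top camera's.

I viewed 9 pictures.

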